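Nudge the bronze medal into its tray recess and turn the keeper over it

TASK

Put the large bronze medal away: without picking it up, push it across the tray with the fingers until it drops into the empty round recess and sits flat on the bottom. Then push the small steel keeper by its knob round to its stop, so that it points across the medal, and move clear. Leave the small medal in its recess and the loupe, brush and card box where they are.

Things in the scene. Friction and masses are not known exactly. Their poses are not given: they have to be found in the camera images.
- medal: loose round bronze medal, a plain disc 60 mm in diameter and 10 mm thick (a low relief on top adds 1 mm), about 0.17 to 0.3 kg, lying flat on the tray's top. Origin: centre of its underside; z axis up through the disc.
- tray: medal tray, fixed: a cream board bound in navy, 226 mm along its x, 326 mm along its y, 22 mm high, with a flat top. Origin: centre of its underside, on the table; x and y axes along its sides. It has two round blind recesses with felt floors, 10 mm deep: the empty one, 65 mm in diameter, at x 0, y -60 mm, and a smaller one with the small medal in it at x 78, y -20 mm.
- recess (a point): centre of the mouth of the empty recess (65 mm in diameter, 10 mm deep), level with the tray's top. Its axes are the tray's. A medal that is home lies with its top flush with the tray.
- pivot (a point): axis of the keeper, at the tray's top, 53 mm from the recess centre on the tray's -y side.
- keeper (a joint): angle of the keeper, a steel bar 12 mm wide that reaches 36 mm from its pivot and turns level from 3 to 8 mm above the tray's top. At 0 it points along the tray's -x, clear of the recess; it grows clockwise seen from above to the stop at 1.57, where it points along the tray's +y across the rim of the recess. Light friction (about 0.03 N m) holds it where it is left.
- keeper_knob (a point): middle of the upright steel knob on the keeper, 26 mm from the pivot; the knob is 10 mm in diameter and stands from 8 to 27 mm above the tray's top, this point being 17.5 mm above it.
- small_medal: bronze medal 40 mm in diameter, 10 mm thick, flush in its own recess; leave it. Origin: centre of its underside.
- loupe: black loupe, 40 mm in diameter and 46 mm high, standing on the table to the tray's +y side; leave it. Origin: centre of its underside.
- brush: brush lying on the table on the tray's -y side; leave it.
- card_box: navy lidded card box, 74 by 114 mm and 40 mm high, on the table beyond the tray's +x side; leave it. Origin: centre of its underside.
Not all that is in view belongs to the job. Leave any green or purple look-alike of the medal alone.

How it is judged:
On the way, in this order (a step that is already met when the one before it is completed fails the run):
1. the large medal lies flat on the floor of the empty recess (z of medal in the frame of recess below -0.008 m and horizontal distance between medal and recess below 0.005 m and angle between medal's own z axis and vertical below 0.06 rad), for 0.2 s.
2. the keeper is turned across the medal (value of joint keeper above 1.3 rad), for 0.2 s.
At the end, for the whole second after the job is handed in: The large medal lies flat (within 0.06 rad) on the floor of its recess (underside at least 8 mm below the tray's top), at rest, and the keeper stands across it (joint above 1.3 rad); the small medal is still in its recess (all of step 1 and linear speed of medal below 0.01 m/s and value of joint keeper above 1.3 rad and distance of small_medal from where it was at the start of the episode below 0.008 m); the robot touches nothing.
It fails at once if the large medal is lifted: its underside's centre more than 4 mm above the tray's top (z of medal in the frame of recess above 0.004 m).
It fails at once if the large medal is tipped up by more than 0.6 rad (angle between medal's own z axis and vertical above 0.6 rad).
It fails at once if the small medal is taken out of or shifted from its recess (distance of small_medal from where it was at the start of the episode above 0.008 m).
It fails at once if the loupe, brush or card box is disturbed (moved more than 20 mm, or the loupe tipped) (distance of any of loupe, brush, card_box from where it was at the start of the episode above 0.02 m or angle between loupe's own z axis and vertical above 0.5 rad).
It also fails if it takes over 48 s, if anything falls off the work surface, if the arm or the gripper's body presses on something with over 40 N, if the wrist force passes 120 N, or if a joint passes its speed limit or range.

ROBOT

A 6-joint arm with a two-finger parallel gripper is mounted at the origin on the work surface. World frame = base frame: x ahead of the robot, y to its left, z up, the work surface at z = 0. Lengths are in m, angles in rad, forces in N, time in s.
With the tool pointing down it reaches from about 0.275 to 0.725 m from the base axis. Payload 5.6 kg.
Tool frame: the origin (TCP) lies midway between the tips of the shut fingers; the grasp point (between the pads) lies 19 mm behind it; z points along the fingers, y is the direction in which the jaws open and shut (so a half turn about z gives the same grasp; the last joint's range is limited). The gripper opens to 85 mm and grips with 20 to 120 N. Pads are 22 mm wide; open, the fingers measure 114 mm over their backs; the gripper's body (76 mm by 85 mm) begins 54 mm behind the grasp point. The pads swing forward as they close: fully open they stand 13 mm farther back than shut.
Start: joints at [-1.064, 0.255, 0.108, 0, -1.424, -0.285], TCP at [0.121, -0.537, 0.231] pointing down, gripper open.
Joint ranges: [-2.95, 2.95], [-1.21, 1.97], [-1.09, 1.5], [-2.87, 1.71], [-2.94, -0.07], [-3.05, 3.05]. Speed limits (rad/s): [2.57, 2.57, 3.14, 3.14, 3.14, 3.14].

INTERFACE

Orientations are given as [roll, pitch, yaw] about the fixed x, y, z axes, in that order (R = Rz(yaw) Ry(pitch) Rx(roll)).
In Python, from cell import env gives the robot as it stands.
- The arm moves only by the tool servo_tool, never from a script. Its argument "rows" is a list that holds one entry, the list of rows, each a list of 7 numbers: the opening, from -1 (shut) to 1 (fully open), so that 0 is half open, then the shift along the tool's x, y, z in m, then the turn, a rotation vector about the tool's x, y, z in rad. In form: [[[claw, tx, ty, tz, ax, ay, az], ...]]. A call has 1 to 5 rows; each row is the pose to reach, as a shift and turn from the pose commanded when the call began, along the tool's axes at that moment; what a row does not reach only later rows make up. A row lasts 1/12 s, in which the tool goes at most 41.7 mm and 7.16 degrees, less where a joint would pass 70% of its speed; a pose out of reach is approached as far as the arm can. A call with a gripper value outside its range is refused whole. The fingers move at their own pace and stop on an object; "newtons" is the grip in N (left out, the last holds). Time passes only in rows, so rows that repeat a pose let the fingers close. It gives the time, the measured TCP pose, the force and the opening at its end, in the units of the state.
- env.read_state(): the state, without advancing time (a new reading comes with each control period).
- env.camera(name): name is "scene" or "top" or "wrist"; returns a dict with "pixels" (420x560x3 uint8, red, green, blue), "depth" (420x560 float32, m along the optical axis (not along the pixel's ray), 0 where there is no reading), "fx", "fy", "cx", "cy" (pixels), "world_to_cam" (4x4, takes a point from world to camera coordinates); the wrist camera has in their place "hand_eye" (4x4, takes a point from camera to tool coordinates, whose origin is the TCP and whose axes are the flange's). Camera axes: x right, y down, z forward; pixel columns grow to the right and rows downward; lengths in m; the calibration is good to about 2 mm. A picture is of the moment at which its call begins: read the wrist's pose just before it.
- env.sign_off(): hands the job in, once; it reports no verdict.
The state is a dict: "time": time; "joint_pos": joint angles; "joint_vel": joint speeds; "effort": joint torques, N m; "ee_pos": TCP position; "orientation": TCP orientation; "force": force on the tool from outside, world axes, zero at the start; "torque": the same for the moment, N m; "opening": opening from 0.0 (shut) to 1.0 (fully open).
Only numpy, scipy, OpenCV 4.12 (cv2) and the standard library are available. Lean on these libraries where they do the work, as an engineer would, in place of code of your own. Each camera call takes 0.05 s, during which the arm holds its last target.

## Working session

There is one attempt and no reset: what is moved stays moved. The work goes in short steps, Python scripts to look and compute and a tool call to move; the robot and the scene stay as the last step left them, time stands still between calls to the robot, and variables do not carry over. Pictures are saved under pics/ and viewed, and the job is handed in when it is done.

Besides the shell and the picture viewer there is one more tool, called after "Call:" in YAML: its name, and indented under it one key for each argument. servo_tool: Moves the arm, as the interface text tells. Its arguments: {"type":"object","properties":{"rows":{"type":"array"},"newtons":{"type":"number"}},"required":["rows"]}

```bash
ls; mkdir -p pics
cat > h.py <<'E'
import numpy as np, cv2
from cell import env
from scipy.spatial.transform import Rotation as R
def snap(n,f):
    c=env.camera(n); cv2.imwrite('pics/'+f+'.png',c['pixels'][:,:,::-1]); np.savez('pics/'+f+'.npz',**{k:v for k,v in c.items()}); return c
def ray(c,u,v,z,T=None):
    M=np.linalg.inv(c['world_to_cam']) if T is None else T
    d=M[:3,:3]@np.array([(u-c['cx'])/c['fx'],(v-c['cy'])/c['fy'],1.]); o=M[:3,3]
    return o+d*(z-o[2])/d[2]
def dep(c,u,v):
    M=np.linalg.inv(c['world_to_cam']); d=c['depth'][v,u]
    return M[:3,:3]@(np.array([(u-c['cx'])/c['fx'],(v-c['cy'])/c['fy'],1.])*d)+M[:3,3]
E
python3 - <<'E'
from h import *
s=env.read_state(); print({k:np.round(v,3) for k,v in s.items()})
for n in ['scene','top']:
    c=snap(n,n+'0'); print(c['fx'],np.round(np.linalg.inv(c['world_to_cam']),3).tolist())
E
```

```text
pics
{'time': np.float64(0.0), 'joint_pos': array([-1.064,  0.256,  0.107, -0.   , -1.424, -0.285]), 'joint_vel': array([-0.   , -0.   , -0.001,  0.001,  0.001, -0.   ]), 'effort': array([ 1.0000e-03, -3.8663e+01,  2.3794e+01,  5.3650e+00, -6.0000e-03,
        0.0000e+00]), 'ee_pos': array([ 0.121, -0.536,  0.23 ]), 'orientation': array([ 3.14, -0.  , -2.92]), 'force': array([-0.43 ,  0.11 ,  0.924]), 'torque': array([ 0.051, -0.002, -0.038]), 'opening': np.float64(0.999)}
485.38913983529727 [[0.276, 0.794, -0.541, 1.077], [0.961, -0.222, 0.165, -0.12], [0.011, -0.566, -0.824, 0.851], [0.0, 0.0, 0.0, 1.0]]
539.5414390864591 [[0.028, -0.995, 0.093, 0.442], [-0.999, -0.029, -0.016, 0.055], [0.019, -0.093, -0.996, 1.276], [0.0, 0.0, 0.0, 1.0]]
```

View pics/scene0.png

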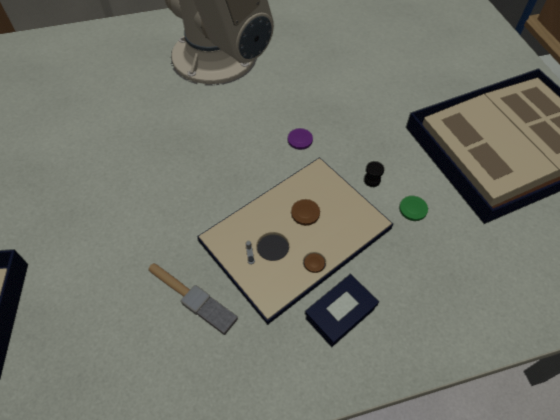

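View pics/top0.png

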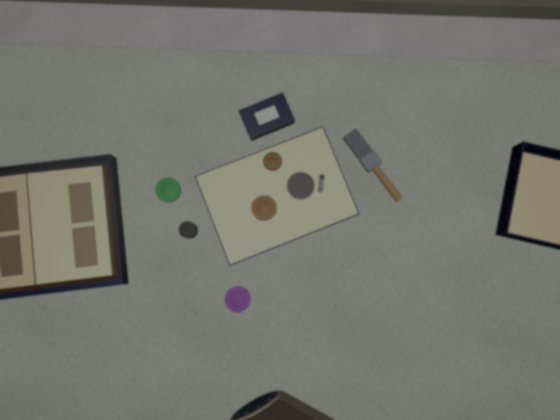

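Candidates in the top view: the bronze disc on the tray at (264,207), which is the large one and my choice; the smaller bronze disc at (272,160), which is in its recess and stays; the purple disc at (238,299) and the green one at (168,190), which are look-alikes. The empty recess is at (301,185) and the keeper at (321,183).

```bash
cat > m.py <<'E'
from h import *
c=dict(np.load('pics/top0.npz')); im=c['pixels']; hsv=cv2.cvtColor(im,cv2.COLOR_RGB2HSV)
crop=cv2.resize(im[115:275,185:370],None,fx=4,fy=3.75,interpolation=cv2.INTER_CUBIC); cv2.imwrite('pics/crop0.png',crop[:,:,::-1])
for p in [(264,207),(272,160),(301,185),(321,180),(220,190)]: print(p,im[p[1],p[0]],hsv[p[1],p[0]],dep(c,*p).round(4))
m=cv2.inRange(hsv,(3,100,60),(17,255,255)); m[:,:190]=0;m[:,370:]=0; m[:110]=0;m[260:]=0
cs,_=cv2.findContours(m,0,1)
for k in cs:
    if cv2.contourArea(k)>100: 
        e=cv2.fitEllipse(k); print('bronze',e, ray(c,*e[0],.032 if e[1][1]>24 else .022).round(4))
# tray
g=cv2.inRange(hsv,(15,20,120),(40,255,255)); g[:,:190]=0;g[:,375:]=0;g[:110]=0;g[270:]=0
g=cv2.morphologyEx(g,cv2.MORPH_OPEN,np.ones((3,3)))
cs,_=cv2.findContours(g,0,1); k=max(cs,key=cv2.contourArea)
P=np.array([ray(c,*q[0],.022)[:2] for q in k],np.float32)
r=cv2.minAreaRect(P); print('tray',r, cv2.boxPoints(r).round(4).tolist())
r2=cv2.minAreaRect(k); print(r2)
d=cv2.inRange(hsv,(0,0,0),(180,90,110)); d2=np.zeros_like(d); d2[165:207,280:316]=d[165:207,280:316]
cs,_=cv2.findContours(d2,0,1);k=max(cs,key=cv2.contourArea); e=cv2.fitEllipse(k); print('recess',e,ray(c,*e[0],.022).round(4))
E
python3 m.py
```

```text
(264, 207) [109  86  63] [ 15 108 109] [0.5647 0.0781 0.0323]
(272, 160) [100  77  55] [ 15 115 100] [0.678  0.063  0.0184]
(301, 185) [75 74 72] [20 10 75] [ 0.6219 -0.0074  0.0095]
(321, 180) [92 95 97] [102  13  97] [ 0.632  -0.0527  0.0311]
(220, 190) [146 148 127] [ 33  36 148] [0.6024 0.1822 0.023 ]
bronze ((263.60595703125, 207.44415283203125), (21.304508209228516, 21.587425231933594), 132.63031005859375) [0.5646 0.0792 0.022 ]
bronze ((272.1208801269531, 161.0), (14.329984664916992, 14.339643478393555), 0.0) [0.675  0.0626 0.022 ]
tray ((0.595921516418457, 0.050017401576042175), (0.21998757123947144, 0.3201766908168793), 23.350919723510742) [[0.43149998784065247, 0.1534000039100647], [0.5583999752998352, -0.14059999585151672], [0.7603999972343445, -0.05339999869465828], [0.6334999799728394, 0.24060000479221344]]
((276.2580261230469, 194.79400634765625), (93.82767486572266, 137.41744995117188), 68.38521575927734)
recess ((300.19415283203125, 185.15110778808594), (26.024044036865234, 26.257352828979492), 88.30976104736328) [ 0.6197 -0.0049  0.022 ]
```

View pics/crop0.png

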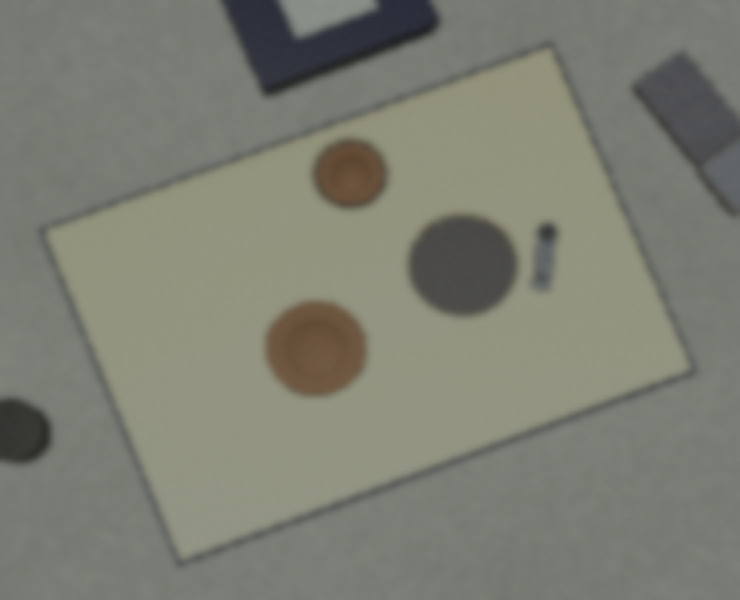

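The crop shows a large bronze disc at crop (316,348), proud of the tray and clear of any recess, so it is the medal. The empty grey recess is at (462,265) and the keeper is at (544,260) with its dark knob end up. Next I compute the keeper position and the first move.

```bash
cat >> h.py <<'E'
def rel(pos,yaw):
    s=env.read_state(); A=R.from_euler('xyz',s['orientation']); B=R.from_euler('xyz',[np.pi,0,yaw])
    print('t',round(float(s['time']),2),'at',s['ee_pos'].round(4),s['orientation'].round(3),'F',s['force'].round(2),'op',round(float(s['opening']),3))
    print('shift',A.inv().apply(np.array(pos)-s['ee_pos']).round(4),'turn',(A.inv()*B).as_rotvec().round(3))
E
python3 - <<'E'
from h import *
c=dict(np.load('pics/top0.npz'))
print('medal',ray(c,263.61,207.44,.032).round(4))
for p in [(321.75,176.9),(320.2,192)]: print(ray(c,*p,.03).round(4))
r=np.array([.6197,-.0049]);m=ray(c,263.61,207.44,.032)[:2];d=r-m;print(np.linalg.norm(d),np.arctan2(d[1],d[0]))
u=d/np.linalg.norm(d); q=m-.06*u; print(q)
rel([q[0],q[1],.2],np.arctan2(d[1],d[0]))
E
```

```text
medal [0.5637 0.079  0.032 ]
[ 0.6395 -0.0544  0.03  ]
[ 0.6039 -0.0515  0.03  ]
0.1008966198377535 -0.98199382187826
[0.53034356 0.12890265]
t 0.1 at [ 0.1209 -0.5361  0.2305] [ 3.14 -0.   -2.92] F [-0.02  0.47 -0.75] op 0.998
shift [-0.5456  0.5586  0.0314] turn [ 1.000e-03  2.000e-03 -1.938e+00]
```

Call:
servo_tool:
  rows:
    - [[-0.06,-0.141,0.144,0.008,0,0,-0.5],[-0.06,-0.141,0.144,0.008,0,0,-0.5],[-0.06,-0.141,0.144,0.008,0,0,-0.5],[-0.06,-0.141,0.144,0.008,0,0,-0.5],[-0.06,-0.141,0.144,0.008,0,0,-0.5]]

```text
time: 0.52
ee_pos: [0.2273, -0.3627, 0.2228]
orientation: [3.141, 0.0, -2.413]
force: [0.4, -0.5, -0.2]
opening: 0.469
```

```bash
python3 -c "
from h import *
rel([.5303,.1289,.2],-.982)"
```

```text
t 0.52 at [ 0.2273 -0.3627  0.2228] [ 3.141  0.    -2.413] F [ 0.37 -0.5  -0.23] op 0.469
shift [-0.5534  0.1652  0.0232] turn [ 0.000e+00  1.000e-03 -1.431e+00]
```

Call:
servo_tool:
  rows:
    - [[-0.06,-0.19,0.06,0.01,0,0,-0.6],[-0.06,-0.19,0.06,0.01,0,0,-0.6],[-0.06,-0.19,0.06,0.01,0,0,-0.6],[-0.06,-0.19,0.06,0.01,0,0,-0.6],[-0.06,-0.19,0.06,0.01,0,0,-0.6]]

```text
time: 0.93
ee_pos: [0.3303, -0.192, 0.2131]
orientation: [-3.141, 0.001, -1.813]
force: [0.2, -0.7, 0.0]
opening: 0.471
```

```bash
python3 -c "
from h import *
rel([.5303,.1289,.2],-.982)"
```

```text
t 0.93 at [ 0.3303 -0.192   0.2131] [-3.141e+00  1.000e-03 -1.813e+00] F [ 0.24 -0.71  0.04] op 0.471
shift [-0.3594 -0.1173  0.0133] turn [-0.     0.    -0.831]
```

Call:
servo_tool:
  rows:
    - [[-0.06,-0.18,-0.06,0.005,0,0,-0.6],[-0.06,-0.18,-0.06,0.005,0,0,-0.6],[-0.06,-0.18,-0.06,0.005,0,0,-0.6],[-0.06,-0.18,-0.06,0.005,0,0,-0.6],[-0.06,-0.18,-0.06,0.005,0,0,-0.6]]

```text
time: 1.35
ee_pos: [0.4336, -0.0315, 0.2077]
orientation: [3.141, 0.001, -1.211]
force: [-0.1, -0.1, 0.8]
opening: 0.466
```

```bash
python3 -c "
from h import *
rel([.5303,.1289,.2],-.982)"
```

```text
t 1.35 at [ 0.4336 -0.0315  0.2077] [ 3.141e+00  1.000e-03 -1.211e+00] F [-0.12 -0.09  0.8 ] op 0.466
shift [-0.1161 -0.147   0.0078] turn [ 0.     0.001 -0.229]
```

Call:
servo_tool:
  rows:
    - [[-0.06,-0.116,-0.147,0.008,0,0,-0.229],[-0.06,-0.116,-0.147,0.008,0,0,-0.229],[-0.06,-0.116,-0.147,0.008,0,0,-0.229],[-0.06,-0.116,-0.147,0.008,0,0,-0.229],[-0.06,-0.116,-0.147,0.008,0,0,-0.229]]

```text
time: 1.77
ee_pos: [0.5317, 0.1281, 0.1988]
orientation: [3.14, 0.001, -0.989]
force: [-0.9, -0.7, -0.2]
opening: 0.467
```

```bash
python3 -c "
from h import *
rel([.5303,.1289,.2],-.982)
s=env.read_state();c=env.camera('wrist');cv2.imwrite('pics/w1.png',c['pixels'][:,:,::-1])
H=c['hand_eye'];print(H.round(3).tolist(),c['fx'])
T=np.eye(4);T[:3,:3]=R.from_euler('xyz',s['orientation']).as_matrix();T[:3,3]=s['ee_pos'];c['world_to_cam']=np.linalg.inv(T@H);np.savez('pics/w1.npz',**c)
snap('scene','s1')"
```

```text
t 1.77 at [0.5317 0.1281 0.1988] [ 3.14e+00  1.00e-03 -9.89e-01] F [-0.94 -0.73 -0.15] op 0.467
shift [-0.0014  0.0007 -0.0012] turn [ 0.001  0.001 -0.007]
[[0.0, -0.966, -0.258, 0.065], [1.0, 0.001, -0.001, -0.0], [0.001, -0.258, 0.966, -0.142], [0.0, 0.0, 0.0, 1.0]] 317.7552228460426
```

View pics/w1.png

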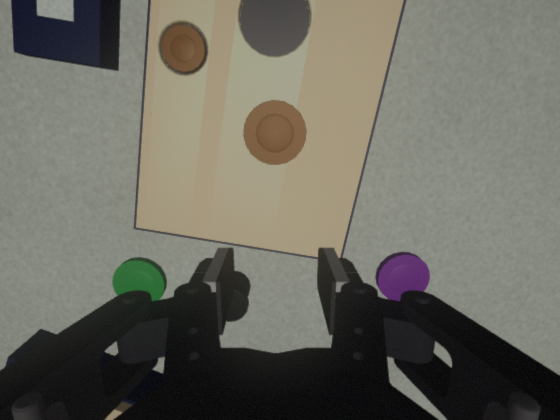

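The wrist view shows the medal at (275,132), with the recess straight ahead at (275,17) and the fingertips symmetric about x≈277. The line-up looks good.

```bash
cat >> h.py <<'E'
def wrist(f):
    s=env.read_state();c=env.camera('wrist');cv2.imwrite('pics/'+f+'.png',c['pixels'][:,:,::-1])
    T=np.eye(4);T[:3,:3]=R.from_euler('xyz',s['orientation']).as_matrix();T[:3,3]=s['ee_pos'];c['world_to_cam']=np.linalg.inv(T@c['hand_eye']);np.savez('pics/'+f+'.npz',**c);c['T']=T;return c
def ell(m,amin=400):
    cs,_=cv2.findContours(m,0,1); return [cv2.fitEllipse(k) for k in cs if cv2.contourArea(k)>amin]
E
python3 - <<'E'
from h import *
c=dict(np.load('pics/w1.npz')); hsv=cv2.cvtColor(c['pixels'],cv2.COLOR_RGB2HSV)
for p in [(275,132),(183,47),(275,17),(200,150),(250,150)]: print(p,hsv[p[1],p[0]])
m=cv2.inRange(hsv,(3,120,50),(16,255,160)); m[200:]=0
for e in ell(m): print(e,ray(c,*e[0],.032).round(4),ray(c,*e[0],.022).round(4))
# recess rim: dark non-saturated pixels, circle fit on world plane
d=cv2.inRange(hsv,(0,0,0),(180,90,110));d[70:]=0;d[:,:225]=0;d[:,330:]=0
cs,_=cv2.findContours(d,0,1);k=max(cs,key=cv2.contourArea)
k=np.array([q for q in k[:,0] if q[1]>2]); P=np.array([ray(c,*q,.022)[:2] for q in k])
A=np.c_[2*P,np.ones(len(P))];x=np.linalg.lstsq(A,(P**2).sum(1),rcond=None)[0];print('recess',x[:2],np.sqrt(x[2]+x[0]**2+x[1]**2))
E
```

```text
(275, 132) [ 14 115 129]
(183, 47) [ 15 129 109]
(275, 17) [ 8 13 77]
(200, 150) [ 20  60 166]
(250, 150) [ 15 118 123]
((274.4727478027344, 133.1575469970703), (37.676734924316406, 38.79316711425781), 1.305098295211792) [0.5645 0.0806 0.032 ] [0.5644 0.0808 0.022 ]
((182.87210083007812, 47.78644943237305), (40.684871673583984, 45.96340560913086), 157.92822265625) [0.6726 0.0638 0.032 ] [0.676  0.0635 0.022 ]
recess [ 0.62005403 -0.00358521] 0.031635025340708695
```

Call:
servo_tool:
  rows:
    - [[-0.06,0,-0.001,0.04,0,0,0],[-0.06,0,-0.001,0.08,0,0,0],[-0.06,0,-0.001,0.12,0,0,0],[-0.06,0,-0.001,0.15,0,0,0],[-0.06,0,-0.001,0.165,0,0,0]]

```text
time: 2.28
ee_pos: [0.528, 0.1235, 0.0308]
orientation: [3.134, 0.002, -0.992]
force: [-0.1, -0.6, 0.8]
opening: 0.47
```

Call:
servo_tool:
  rows:
    - [[-0.06,0,0,0.002,0,0,0],[-0.06,0,0,0.004,0,0,0],[-0.06,0,0,0.006,0,0,0],[-0.06,0,0,0.006,0,0,0]]

```text
time: 2.62
ee_pos: [0.5322, 0.1255, 0.0306]
orientation: [-3.139, -0.0, -0.991]
force: [0.2, -0.5, -0.1]
opening: 0.471
```

```bash
python3 -c "
from h import *
rel([.5303,.1289,.025],-.988);wrist('w2')"
```

```text
t 2.62 at [0.5322 0.1255 0.0306] [-3.139 -0.    -0.991] F [ 0.23 -0.54 -0.14] op 0.471
shift [-0.0039 -0.0002  0.0056] turn [-0.002 -0.    -0.003]
```

View pics/w2.png

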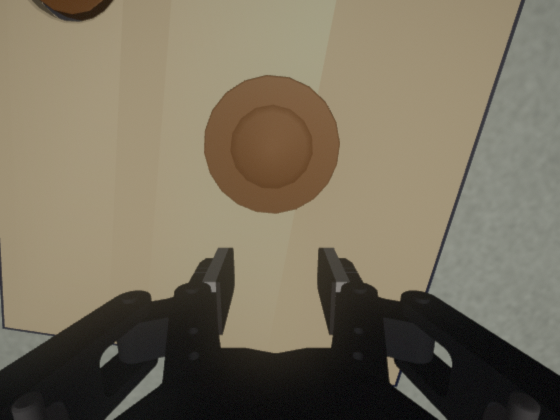

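Call:
servo_tool:
  rows:
    - [[-0.06,0,0,0.002,0,0,0],[-0.06,0,0,0.003,0,0,0],[-0.06,0,0,0.003,0,0,0],[-0.06,0,0,0.003,0,0,0]]

```text
time: 3.0
ee_pos: [0.5314, 0.1253, 0.0265]
orientation: [-3.141, -0.0, -0.991]
force: [-0.0, 0.3, -0.3]
opening: 0.473
```

Call:
servo_tool:
  rows:
    - [[-0.06,0,0,0.002,0,0,0],[-0.06,0,0,0.002,0,0,0],[-0.06,0,0,0.002,0,0,0]]

```text
time: 3.25
ee_pos: [0.5313, 0.1252, 0.0241]
orientation: [3.141, 0.0, -0.991]
force: [0.5, -0.9, -0.6]
opening: 0.469
```

Call:
servo_tool:
  rows:
    - [[-0.06,0,0,0.002,0,0,0],[-0.06,0,0,0.002,0,0,0],[-0.06,0,0,0.002,0,0,0]]

```text
time: 3.5
ee_pos: [0.5312, 0.1252, 0.0221]
orientation: [3.141, 0.0, -0.991]
force: [0.0, 0.8, 1.4]
opening: 0.467
```

Call:
servo_tool:
  rows:
    - [[-0.06,0,0,0.002,0,0,0],[-0.06,0,0,0.002,0,0,0],[-0.06,0,0,0.002,0,0,0]]

```text
time: 3.75
ee_pos: [0.5316, 0.1253, 0.0206]
orientation: [-3.141, -0.0, -0.991]
force: [-0.3, -0.2, 2.9]
opening: 0.471
```

Call:
servo_tool:
  rows:
    - [[-0.06,0,0,0.002,0,0,0],[-0.06,0,0,0.002,0,0,0],[-0.06,0,0,0.002,0,0,0]]

```text
time: 4.0
ee_pos: [0.5317, 0.1253, 0.0205]
orientation: [-3.14, -0.001, -0.99]
force: [-6.9, 0.5, 17.6]
opening: 0.468
```

Call:
servo_tool:
  rows:
    - [[-0.06,0,0,-0.005,0,0,0],[-0.06,0,0,-0.005,0,0,0],[-0.06,0,0,-0.005,0,0,0]]

```text
time: 4.25
ee_pos: [0.5314, 0.1253, 0.0232]
orientation: [-3.141, 0.0, -0.991]
force: [-0.5, 0.1, -0.0]
opening: 0.474
```

```bash
cat > w.py <<'E'
from h import *
import sys
rel([.6200,-.0036,.0235],-.988)
c=wrist(sys.argv[1]);hsv=cv2.cvtColor(c['pixels'],cv2.COLOR_RGB2HSV)
m=cv2.inRange(hsv,(3,105,50),(16,255,170)); m[245:]=0
Ti=np.linalg.inv(c['T'])
for e in ell(cv2.morphologyEx(m,cv2.MORPH_CLOSE,np.ones((9,9))),1500):
    p=ray(c,*e[0],.032); print(np.round(e[0],1),np.round(e[1],1),p.round(4),'tool',(Ti@np.r_[p,1])[:3].round(4))
E
python3 w.py w3
```

```text
t 4.25 at [0.5314 0.1253 0.0232] [-3.141  0.    -0.991] F [-0.48  0.07 -0.04] op 0.474
shift [ 0.1564 -0.0035 -0.0003] turn [-0.     0.    -0.003]
[269.1 144. ] [141.2 143.7] [0.5654 0.0788 0.032 ] tool [ 0.0575 -0.003  -0.0088]
```

View pics/w3.png

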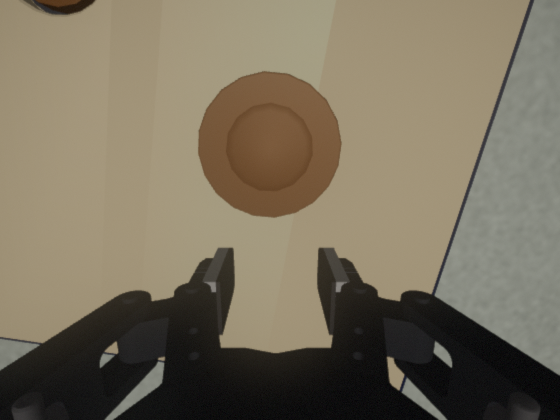

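Call:
servo_tool:
  rows:
    - [[-0.06,0.003,-0.0025,0,0,0,0],[-0.06,0.01,-0.0025,0,0,0,0],[-0.06,0.017,-0.0025,0,0,0,0],[-0.06,0.024,-0.0025,0,0,0,0],[-0.06,0.03,-0.0025,0,0,0,0]]

```text
time: 4.72
ee_pos: [0.5502, 0.1007, 0.023]
orientation: [3.141, 0.0, -0.991]
force: [-1.0, 1.3, -1.1]
opening: 0.47
```

```bash
python3 w.py w4
```

```text
t 4.72 at [0.5502 0.1007 0.023 ] [ 3.141  0.    -0.991] F [-1.03  1.3  -1.07] op 0.47
shift [ 0.1255 -0.0013 -0.0006] turn [ 0.     0.    -0.003]
[275.7 193.1] [116.4 139.5] [0.5706 0.07   0.032 ] tool [ 0.0369 -0.0003 -0.009 ]
[72.4 41.2] [ 88.9 111.5] [0.6677 0.0631 0.032 ] tool [ 0.0958 -0.0777 -0.0091]
```

View pics/w4.png

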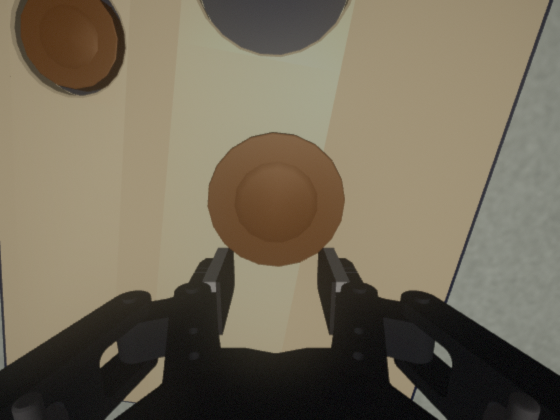

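Call:
servo_tool:
  rows:
    - [[-0.06,0.01,0,0,0,0,0],[-0.06,0.02,0,0,0,0,0],[-0.06,0.03,0,0,0,0,0],[-0.06,0.04,0,0,0,0,0],[-0.06,0.05,0,0,0,0,0]]

```text
time: 5.18
ee_pos: [0.5778, 0.0586, 0.0232]
orientation: [3.141, 0.0, -0.991]
force: [-0.8, 1.5, -1.1]
opening: 0.468
```

```bash
python3 w.py w5
```

```text
t 5.18 at [0.5778 0.0586 0.0232] [ 3.141  0.    -0.991] F [-0.82  1.47 -1.06] op 0.468
shift [ 0.0752 -0.0012 -0.0003] turn [ 0.     0.    -0.003]
[275.7 192.9] [117.  139.1] [0.5982 0.0279 0.032 ] tool [ 0.0369 -0.0003 -0.0088]
[ 90.4 158.7] [84.2 96. ] [0.6709 0.0581 0.032 ] tool [ 0.0514 -0.0776 -0.0088]
```

View pics/w5.png

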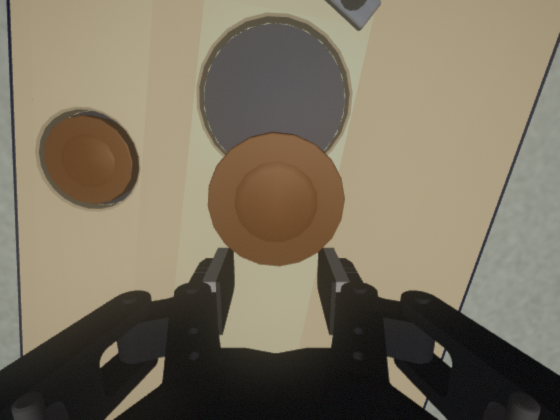

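The medal has stayed in the V of the fingers at (276,199). The recess is straight ahead, centred near (274,92), and the keeper corner at (352,8) is out of the way.

Run:
```python
from h import *
c=dict(np.load('pics/w5.npz')); hsv=cv2.cvtColor(c['pixels'],cv2.COLOR_RGB2HSV)
d=cv2.inRange(hsv,(0,0,0),(180,70,125));d[150:]=0;d[:,:180]=0;d[:,375:]=0;d[:30,320:]=0
cs,_=cv2.findContours(d,0,1);k=max(cs,key=cv2.contourArea)[:,0]
k=k[k[:,1]<128]; P=np.array([ray(c,*q,.022)[:2] for q in k])
A=np.c_[2*P,np.ones(len(P))];x=np.linalg.lstsq(A,(P**2).sum(1),rcond=None)[0];print('recess',x[:2],np.sqrt(x[2]+x[0]**2+x[1]**2))
m=cv2.inRange(hsv,(3,105,50),(16,255,170));m[:130]=0;m[245:]=0;m[:,:200]=0
k=max(cv2.findContours(m,0,1)[0],key=cv2.contourArea)[:,0];k=k[k[:,1]<225];P=np.array([ray(c,*q,.032)[:2] for q in k])
A=np.c_[2*P,np.ones(len(P))];y=np.linalg.lstsq(A,(P**2).sum(1),rcond=None)[0];print('medal',y[:2],np.sqrt(y[2]+y[0]**2+y[1]**2))
rel([*(x[:2]-y[:2]+env.read_state()['ee_pos'][:2]),.0232],-.991)
```

```text
recess [ 0.62006342 -0.00409401] 0.031757235385680795
medal [0.59603273 0.03130125] 0.02908017832236312
t 5.23 at [0.5787 0.0573 0.0233] [ 3.142e+00 -1.000e-03 -9.920e-01] F [ 1.23 -1.47  0.12] op 0.469
shift [ 0.0428 -0.0007  0.0001] turn [ 0.    -0.001 -0.001]
```

Call:
servo_tool:
  rows:
    - [[-0.06,0.009,-0.0005,0,0,0,0],[-0.06,0.017,-0.0005,0,0,0,0],[-0.06,0.025,-0.0005,0,0,0,0],[-0.06,0.031,-0.0005,0,0,0,0],[-0.06,0.036,-0.0005,0,0,0,0]]

```text
time: 5.65
ee_pos: [0.598, 0.0293, 0.0235]
orientation: [-3.141, -0.0, -0.991]
force: [-0.5, 0.8, 1.0]
opening: 0.47
```

```bash
python3 w.py w6
```

```text
t 5.65 at [0.598  0.0293 0.0235] [-3.141 -0.    -0.991] F [-0.45  0.75  1.  ] op 0.47
shift [ 0.0396 -0.0004  0.    ] turn [-0.    -0.    -0.003]
[102.7 222. ] [54.  91.6] [0.675  0.0514 0.032 ] tool [ 0.0237 -0.0766 -0.0085]
[275.7 193.2] [116.4 137.3] [ 0.6183 -0.0013  0.032 ] tool [ 0.0367 -0.0003 -0.0085]
```

View pics/w6.png

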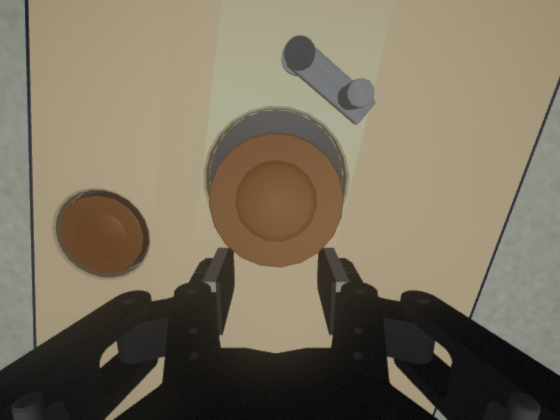

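Call:
servo_tool:
  rows:
    - [[-0.06,0.003,0,0,0,0,0],[-0.06,0.005,0,0,0,0,0],[-0.06,0.006,0,0,0,0,0],[-0.06,0.007,0,0,0,0,0],[-0.06,0.007,0,0,0,0,0]]

```text
time: 6.12
ee_pos: [0.6013, 0.0239, 0.0233]
orientation: [3.142, -0.0, -0.991]
force: [0.1, 0.2, 0.1]
opening: 0.465
```

```bash
python3 w.py w7
```

```text
t 6.12 at [0.6013 0.0239 0.0233] [ 3.142 -0.    -0.991] F [0.07 0.23 0.09] op 0.465
shift [ 0.0332 -0.0005 -0.0002] turn [ 0.    -0.    -0.003]
[103.4 228. ] [40.3 89.7] [0.6769 0.0483 0.032 ] tool [ 0.021  -0.0765 -0.0087]
[275.5 193. ] [114.  129.2] [ 0.6218 -0.0067  0.032 ] tool [ 0.0369 -0.0003 -0.0087]
```

View pics/w7.png

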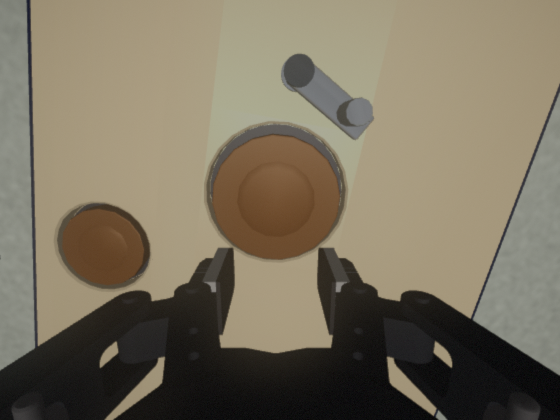

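The disc now looks smaller and sits inside the rim, and the force is zero, so it seems to have dropped. I'll raise the fingers and check with the depth image.

Call:
servo_tool:
  rows:
    - [[-0.06,-0.01,0,0,0,0,0],[-0.06,-0.02,0,-0.02,0,0,0],[-0.06,-0.025,0,-0.05,0,0,0],[-0.06,-0.025,0,-0.06,0,0,0],[-0.06,-0.025,0,-0.06,0,0,0]]

```text
time: 6.58
ee_pos: [0.5896, 0.0461, 0.0871]
orientation: [-3.135, -0.003, -0.989]
force: [1.1, 0.7, 0.8]
opening: 0.47
```

```bash
python3 w.py w8
python3 - <<'E'
from h import *
c=dict(np.load('pics/w8.npz')); hsv=cv2.cvtColor(c['pixels'],cv2.COLOR_RGB2HSV)
m=cv2.inRange(hsv,(3,105,50),(16,255,170));m[245:]=0
n,l,st,ce=cv2.connectedComponentsWithStats(m)
for i in range(1,n):
    if st[i,4]>1500:
        v,u=np.where(l==i); P=np.array([dep(c,a,b) for a,b in zip(u[::5],v[::5])]); A=np.c_[P[:,:2]-P[:,:2].mean(0),np.ones(len(P))]
        x=np.linalg.lstsq(A,P[:,2],rcond=None)[0]; print(ce[i],P.mean(0),x)
for p in [(150,100),(420,100)]: print(dep(c,*p))
E
```

```text
t 6.58 at [0.5896 0.0461 0.0871] [-3.135e+00 -3.000e-03 -9.890e-01] F [1.11 0.74 0.79] op 0.47
shift [0.058  0.0023 0.0638] turn [-0.007 -0.003 -0.001]
[153.4 175.3] [56.6 61.3] [0.6733 0.0595 0.032 ] tool [ 0.0347 -0.077   0.0557]
[280.  137.8] [91.4 93.4] [ 0.6197 -0.0033  0.032 ] tool [0.0576 0.0023 0.0553]
[279.95830285 137.77863936] [ 0.61929631 -0.00292455  0.02279921] [ 0.01522494 -0.01435905  0.02279921]
[153.3361915  175.27724187] [0.67536657 0.06245109 0.02339486] [-0.40570371 -0.55454382  0.02339486]
[0.69966301 0.02229755 0.02171304]
[ 0.5599947  -0.06934839  0.02265741]
```

View pics/w8.png

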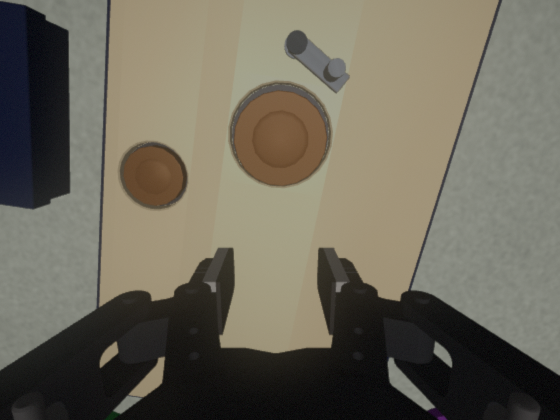

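The medal top is at z 0.0228, level with the tray and tilted by about 0.02 rad, so it is home. Now I measure the keeper: the pivot looks to be at (297,42) and the knob at (337,68).

Run:
```python
from h import *
c=dict(np.load('pics/w8.npz'))
for p in [(297,42),(337,68),(316,58),(343,85)]: print(p,dep(c,*p).round(4), ray(c,*p,.049).round(4))
im=c['pixels'][10:110,240:380]; cv2.imwrite('pics/k.png',cv2.resize(im,None,fx=5,fy=5,interpolation=cv2.INTER_CUBIC)[:,:,::-1])
print(env.read_state()['joint_pos'].round(3))
rel([.597,-.074,.087],-.65)
```

```text
(297, 42) [ 0.6408 -0.0526  0.0316] [ 0.6394 -0.0487  0.049 ]
(337, 68) [ 0.6148 -0.05    0.0489] [ 0.6148 -0.05    0.049 ]
(316, 58) [ 0.6271 -0.0523  0.0291] [ 0.6268 -0.0479  0.049 ]
(343, 85) [ 0.6053 -0.0491  0.0289] [ 0.6072 -0.045   0.049 ]
[ 0.342  0.413 -0.047  0.    -1.107  0.238]
t 6.63 at [0.5884 0.0458 0.0851] [-3.138e+00 -1.000e-03 -9.900e-01] F [-0.57  1.2  -1.19] op 0.469
shift [ 0.1049  0.0585 -0.002 ] turn [-0.003 -0.002 -0.34 ]
```

View pics/k.png

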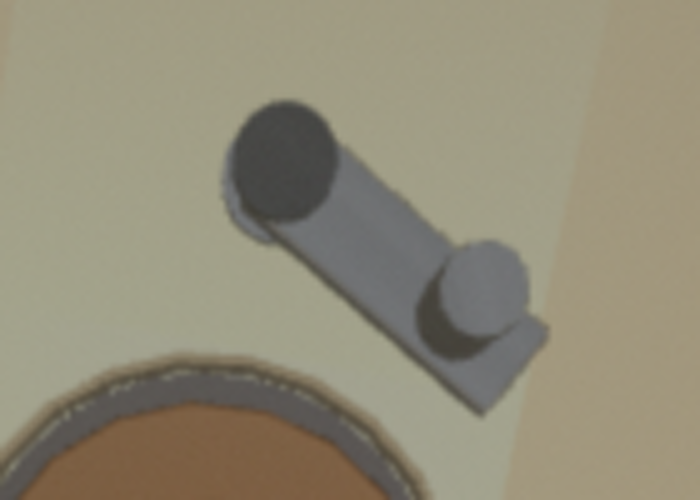

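Call:
servo_tool:
  rows:
    - [[-1,0.02,0.015,0,0,0,-0.1],[-1,0.05,0.03,0,0,0,-0.2],[-1,0.08,0.045,0,0,0,-0.3],[-1,0.104,0.059,0,0,0,-0.34],[-1,0.104,0.059,0,0,0,-0.34]]

```text
time: 7.05
ee_pos: [0.5942, -0.0785, 0.0819]
orientation: [3.139, 0.001, -0.653]
force: [-0.8, 0.2, -0.4]
opening: 0.004
```

Call:
servo_tool:
  rows:
    - [[-1,0,0,0.015,0,0,0],[-1,0,0,0.025,0,0,0],[-1,0,0,0.025,0,0,0],[-1,0,0,0.025,0,0,0]]

```text
time: 7.38
ee_pos: [0.5942, -0.0741, 0.057]
orientation: [3.14, 0.002, -0.65]
force: [0.2, -0.5, -1.3]
opening: -0.0
```

Run:
```python
from h import *
rel([.597,-.074,.037],-.65); wrist('w9')
```

```text
t 7.38 at [ 0.5942 -0.0741  0.057 ] [ 3.14e+00  2.00e-03 -6.50e-01] F [ 0.24 -0.45 -1.32] op -0.0
shift [ 0.0022 -0.0018  0.02  ] turn [ 0.002  0.002 -0.   ]
```

View pics/w9.png

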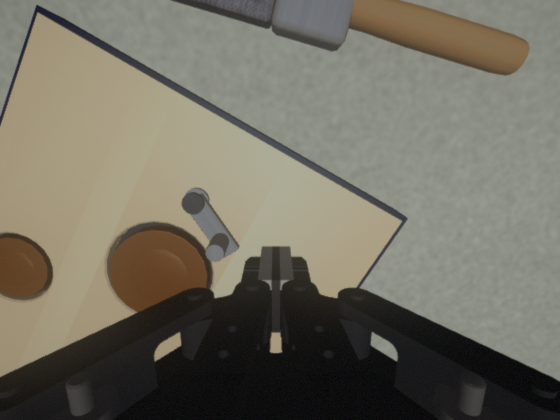

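Call:
servo_tool:
  rows:
    - [[-1,0,0,0.01,0,0,0],[-1,0,0,0.02,0,0,0],[-1,0,-0.005,0.02,0,0,0],[-1,0,-0.01,0.02,0,0,0]]

```text
time: 7.77
ee_pos: [0.6007, -0.0662, 0.0373]
orientation: [3.14, 0.002, -0.651]
force: [-0.1, 0.9, 0.6]
opening: 0.004
```

Call:
servo_tool:
  rows:
    - [[-1,0,-0.004,0,0,0,0],[-1,0,-0.008,0,0,0,0],[-1,0,-0.012,0,0,0,0],[-1,0,-0.016,0,0,0,0],[-1,0,-0.016,0,0,0,0]]

```text
time: 8.18
ee_pos: [0.6117, -0.0531, 0.0385]
orientation: [-3.141, -0.001, -0.65]
force: [-0.5, -0.7, -0.5]
opening: 0.001
```

Run:
```python
from h import *
rel([.597,-.074,.037],-.65); wrist('w10')
```

```text
t 8.18 at [ 0.6117 -0.0531  0.0385] [-3.141e+00 -1.000e-03 -6.500e-01] F [-0.47 -0.74 -0.49] op 0.001
shift [0.001  0.0256 0.0015] turn [-0.001 -0.001 -0.   ]
```

View pics/w10.png

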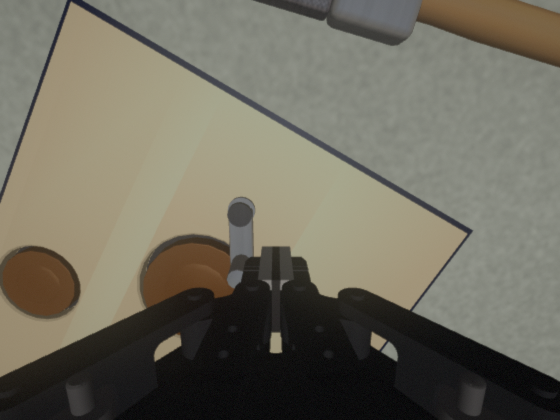

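Call:
servo_tool:
  rows:
    - [[-1,0,-0.004,0,0,0,0],[-1,0,-0.008,0,0,0,0],[-1,0,-0.01,0,0,0,0],[-1,0,-0.01,0,0,0,0]]

```text
time: 8.57
ee_pos: [0.6179, -0.0454, 0.0385]
orientation: [-3.141, -0.001, -0.65]
force: [-0.8, -0.5, -0.0]
opening: -0.001
```

Call:
servo_tool:
  rows:
    - [[-1,0,-0.002,0,0,0,0],[-1,0,-0.004,0,0,0,0],[-1,0,-0.004,0,0,0,0]]

```text
time: 8.82
ee_pos: [0.6199, -0.0429, 0.0385]
orientation: [3.141, -0.001, -0.651]
force: [-0.4, -2.3, 1.6]
opening: 0.0
```

Run:
```python
from h import *
rel([.597,-.074,.037],-.65); wrist('w11')
```

```text
t 8.82 at [ 0.6199 -0.0429  0.0385] [ 3.141e+00 -1.000e-03 -6.510e-01] F [-0.35 -2.33  1.56] op 0.0
shift [0.0006 0.0386 0.0015] turn [ 0.    -0.001 -0.001]
```

View pics/w11.png

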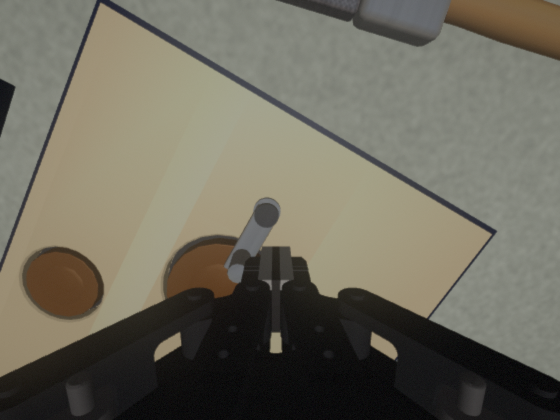

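Call:
servo_tool:
  rows:
    - [[-1,0,-0.0015,0,0,0,0],[-1,0,-0.003,0,0,0,0],[-1,0,-0.003,0,0,0,0]]

```text
time: 9.12
ee_pos: [0.6202, -0.0422, 0.0383]
orientation: [3.138, 0.0, -0.651]
force: [-3.0, -8.0, 2.7]
opening: -0.0
```

Force rose to about 8 N with hardly any motion, so the keeper is on its stop. I back off along +y, lift clear and check.

Call:
servo_tool:
  rows:
    - [[-1,0,0.01,0,0,0,0],[-1,0,0.02,0,0,0,0],[-1,0,0.03,-0.01,0,0,0],[-1,0,0.035,-0.045,0,0,0],[-1,0,0.04,-0.08,0,0,0]]

```text
time: 9.53
ee_pos: [0.5951, -0.0728, 0.1185]
orientation: [3.14, 0.003, -0.651]
force: [1.5, 0.2, 0.8]
opening: 0.002
```

Call:
servo_tool:
  rows:
    - [[-1,-0.04,0,-0.03,0,0,0],[-1,-0.08,0,-0.06,0,0,0],[-1,-0.1,0,-0.08,0,0,0],[-1,-0.1,0,-0.08,0,0,0],[-1,-0.1,0,-0.08,0,0,0]]

```text
time: 9.95
ee_pos: [0.5175, -0.0106, 0.2019]
orientation: [-3.136, -0.004, -0.649]
force: [0.3, -0.2, -0.3]
opening: -0.003
```

Run:
```python
from h import *
rel([.597,-.074,.037],-.65); c=wrist('w12'); snap('top','top9')
```

```text
t 9.95 at [ 0.5175 -0.0106  0.2019] [-3.136 -0.004 -0.649] F [ 0.25 -0.19 -0.27] op -0.003
shift [0.101  0.0035 0.1653] turn [-0.006 -0.004  0.001]
```

View pics/w12.png

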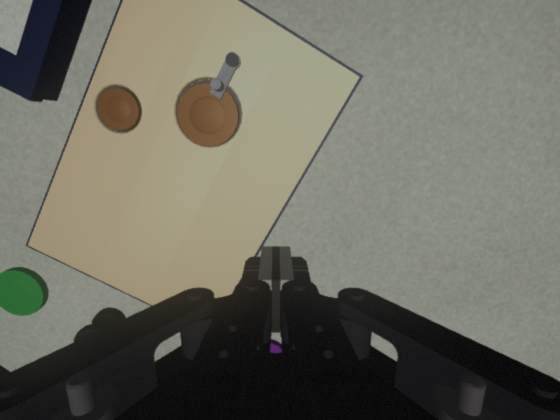

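View pics/top9.png

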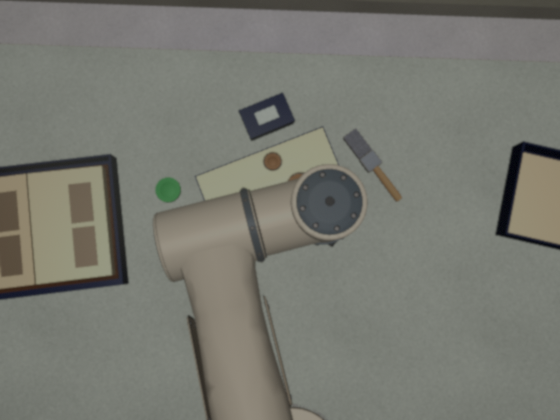

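The wrist view shows the keeper reaching from its pivot at (232,60) over the rim of the medal at (215,92). The small medal, box and brush are where they were. I'll put numbers on the keeper and the medal before handing in.

Run:
```python
from h import *
c=dict(np.load('pics/w12.npz'))
a=dep(c,232,60);b=dep(c,215,92);k=dep(c,216,85);print(a,b,k)
d=b-a;print('keeper', (np.pi+.409)-np.arctan2(d[1],d[0])%(2*np.pi))
for p in [(190,105),(190,125),(225,125),(208,138),(210,110)]: print(dep(c,*p).round(4))
for p in [(150,150),(255,130),(170,75)]: print('tray',dep(c,*p).round(4))
```

```text
[ 0.64042643 -0.05222565  0.03155438] [ 0.62913763 -0.02219302  0.0296875 ] [ 0.62910935 -0.02835706  0.04994813]
keeper 1.6202502426851955
[0.6364 0.0056 0.0209]
[0.622  0.0176 0.0226]
[ 0.6011 -0.01    0.0239]
[0.6018 0.0116 0.0222]
[ 0.621  -0.007   0.0217]
tray [0.6279 0.0654 0.0228]
tray [ 0.5797 -0.0303  0.0216]
tray [0.6677 0.0025 0.0232]
```

```bash
python3 -c "
from h import *
print(env.sign_off())"
```

```text
the job is handed in; nothing more can be done
None
```

I pushed the large medal across the tray with half-open fingers until it dropped into the empty recess. I then turned the keeper by its knob with the shut fingers until the force rose to about 8 N at its stop. After that I backed off, lifted clear and handed the job in at about 10 s. Hand-in reported no verdict.

- **Medal:** its top is level with the tray, within about 2 mm of depth noise. A plane fit made after the drop and before the keeper push gave about 0.02 rad of tilt.
- **Keeper:** it measured about 1.6 rad, across the rim. The stop is at 1.57, so the small excess is measuring error.
- **Other things:** the small medal, card box and brush look unmoved. The arm hid the loupe in the last top view, so I did not measure it at the end. No contact was felt near it.
- **Arm:** the force read about zero at the end, with the tool about 20 cm above the table.
- **Disagreement:** the top and wrist cameras differed by 1–2 mm on the medal and recess. I used the wrist view of the fingers, medal and recess to line up the push.

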